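Find the high spot of a dough-sheeter handwheel

TASK

The dough sheeter's handwheel, lying flat on the checking stand, has a slight bulge somewhere on its rim: hold its crank knob lightly and turn it slowly until the high spot of the bulge stands exactly against the spring feeler, so that the feeler is pushed back as far as it goes, and let go so that it stays there. Then mark the spot: stand the smallest of the three brass weights upright on the wheel's face, at the rim right beside the feeler's tip, without turning the wheel off the high spot. Set the weight down gently, and leave the other two weights and the dough scraper where they are.

Things in the scene. Friction and masses are not known exactly. Their poses are not given: they have to be found in the camera images.
- stand: checking stand, fixed to the bench: grey base plate 170 x 170 x 18 mm, central column that carries the wheel. Origin: centre of the base's underside, on the wheel's axis; z up. Its -y axis is the pointer line, along which the feeler lies outside the wheel.
- guide (a point): steel guide block of the feeler, fixed on the stand: up to 36 mm wide, from 115 to 155 mm from the wheel's axis on the pointer line. Point: centre of its top, 70 mm above the bench. The feeler's far end sticks out behind it, to 178 mm from the wheel's axis.
- handwheel: aluminium disc 160 mm in diameter, 18 mm thick, lying flat on the stand; turns both ways without limit about its vertical axis. Origin: on the axis at the disc's underside, 50 mm above the bench; z up, x from the axis towards the crank knob. Turning it takes a steady 1.3 N or so at the knob, plus a light drag that grows with speed.
- wheel_face (a point): centre of the wheel, at the level of its flat upper face, 68 mm above the bench. The face is clear from the hub (40 mm in diameter, standing 16 mm proud) out to the rim, but for the crank knob.
- knob_grip (a point): crank knob on the wheel's face: upright black cylinder 22 mm in diameter, 42 mm tall, from 77 to 119 mm above the bench, 55 mm out from the wheel's axis. It spins freely on its own pin, so a grip of fixed yaw can crank it right round; a light grip (10 N) is enough. Point: middle of its height, on its axis.
- feeler_tip (a point): where the feeler's resting tip (small upright steel roller, 10 mm in diameter) meets the rim: on the pointer line, 80.5 mm from the wheel's axis, 59 mm above the bench, 9 mm below the wheel's face. Fixed to the stand. The rim's bulge, somewhere not within 80 degrees of the knob, rises smoothly to 4 mm and falls to nothing 20 degrees either side; the rest is round and clears the feeler.
- feeler (a joint): how far the sprung feeler is pushed back, in m: 0 off the bulge, about 0.0027 at its high spot, 0 again 18 degrees either side of it. Spring: 10 to 13 N. As the bulge climbs onto the feeler the knob resists by up to 3 N more; this fades to nothing at the high spot, and past it the wheel is driven onward. Let go more than about 6 degrees off the top, it rolls off the bulge by itself.
- weight_small: plain brass scale weight, an upright cylinder 26 mm in diameter and 24 mm tall with a 12 mm bead 5 mm high in the middle of its top; loose on the bench. Origin: centre of its underside, z up. 0.1 kg. The one to use.
- weight_mid: plain brass scale weight, an upright cylinder 36 mm in diameter and 28 mm tall with a 16 mm bead 5 mm high in the middle of its top; loose on the bench. Origin: centre of its underside, z up. Not to be moved.
- weight_big: plain brass scale weight, an upright cylinder 44 mm in diameter and 34 mm tall with a 20 mm bead 5 mm high in the middle of its top; loose on the bench. Origin: centre of its underside, z up. Not to be moved.
- scraper: dough scraper, 150 mm wide steel blade with wooden grip, 13 mm high, lying to the right. Origin: centre of its underside. Not to be moved.
Mind the look-alikes: they are no part of the job. Leave any blue, red or white look-alike of the weight_small alone.

How it is judged:
On the way, in this order (a step that is already met when the one before it is completed fails the run):
1. the wheel's high spot stands still against the feeler, with the knob let go (value of joint feeler above 0.0023 m and angular speed of handwheel below 0.08 rad/s and contact force between the fingers and handwheel below 0.1 N), for 0.3 s.
2. the smallest weight stands on the wheel's face beside the feeler's tip (horizontal distance between weight_small and feeler_tip below 0.032 m and z of weight_small in the frame of handwheel between 0.0155 and 0.0215 m and angle between weight_small's own z axis and vertical below 0.12 rad and linear speed of weight_small below 0.02 m/s), for 0.2 s.
At the end, for the whole second after the job is handed in: the wheel is at rest with its high spot against the feeler (feeler pushed back more than 2.3 mm), and the smallest weight stands upright and still on the wheel's face, its centre within 32 mm (seen from above) of the feeler's tip (all of step 2 and value of joint feeler above 0.0023 m and angular speed of handwheel below 0.08 rad/s); the robot touches nothing.
It fails at once if the wheel is spun fast (over 2.5 rad/s) (angular speed of handwheel above 2.5 rad/s).
It fails at once if the fingers squeeze or strain the wheel or its knob hard (over 60 N, both fingers' grip together) (contact force between the fingers and handwheel above 60 N).
It fails at once if the weight is pressed hard onto the wheel (over 30 N) (contact force between weight_small and handwheel above 30 N).
It fails at once if the high spot is lost again after the weight is set on the wheel (value of joint feeler below 0.0019 m and horizontal distance between weight_small and handwheel below 0.08 m and contact force between weight_small and handwheel above 0.3 N).
It fails at once if another weight or the dough scraper is moved more than 20 mm (distance of any of weight_mid, weight_big, scraper from where it was at the start of the episode above 0.02 m).
It also fails if it takes over 72 s, if anything falls off the work surface, if the arm or the gripper's body presses on something with over 40 N, if the wrist force passes 120 N, or if a joint passes its speed limit or range.

ROBOT

A 7-joint arm with a two-finger parallel gripper is mounted at the origin on the work surface. World frame = base frame: x ahead of the robot, y to its left, z up, the work surface at z = 0. Lengths are in m, angles in rad, forces in N, time in s.
With the tool pointing down it reaches from about 0.4 to 0.85 m from the base axis. Payload 4.5 kg.
Tool frame: the origin (TCP) lies on the centre line of the jaws, within the pads' length; the fingertips stand 17 mm ahead of it and the grasp point (between the pads) lies 2 mm behind it (r.tip_reach is the distance from the TCP to the fingertips, in m); z points along the fingers, y is the line along which they close (so a half turn about z gives the same grasp; the last joint's range is limited). The gripper opens to 88 mm and grips with 3 to 60 N. Pads are 18 mm wide; open, the fingers measure 123 mm over their backs; the gripper's body (75 mm by 187 mm) begins 45 mm behind the grasp point.
Start: joints at [0.034, 0.689, -0.195, 1.565, 0.157, 0.902, -0.215], TCP at [0.625, 0, 0.256] pointing down, gripper open.
Joint ranges: [-3.01, 3.01], [-0.46, 2.08], [-1.47, 1.51], [0.13, 2.56], [-1, 4.14], [0.04, 2.09], [-2.66, 2.66]. Speed limits (rad/s): [2.57, 2.57, 3.14, 3.14, 3.14, 3.14, 3.14].

INTERFACE

Orientations are given as a unit quaternion [x, y, z, w].
In Python, from plant import r gives the robot as it stands.
- The arm moves only by the tool step_arm, never from a script. Its argument "steps" is a list of rows, each a list of 7 numbers: the shift along the tool's x, y, z in cm, then the turn, a rotation vector about the tool's x, y, z in degrees, then the gripper's target within -1 to 1 (shut at 1, half-way at 0, fully open at -1). A call has 1 to 8 rows; each row shifts and turns the commanded pose from where the row before left it, along the tool's axes as they then stand; what a row does not reach is not made up. A row lasts 1/8 s, in which the tool goes at most 62.5 mm and 10.7 degrees, less where a joint would pass 70% of its speed; a pose out of reach is approached as far as the arm can. A call with a gripper value outside its range is refused whole. The fingers move at their own pace and stop on an object; "force" is the grip in N (left out, the last holds). Time passes only in rows, so rows that do not move let the fingers close. It gives the time, the measured TCP pose, the force, the opening and the grip force at its end, in the units of the state.
- r.get_state(): the state, without advancing time (a new reading comes with each control period).
- r.snapshot(name): name is "scene" or "side" or "wrist"; returns a dict with "pixels" (400x640x3 uint8, red, green, blue), "fx", "fy", "cx", "cy" (pixels), "cam_to_world" (4x4, takes a point from camera to world coordinates). Camera axes: x right, y down, z forward; pixel columns grow to the right and rows downward; lengths in m; the calibration is good to about 2 mm. A picture is of the moment at which its call begins. There is no depth.
- r.finish_job(): hands the job in; it is judged then, once.
The state is a dict: "clock": time; "q": joint angles; "qd": joint speeds; "joint_torque": joint torques, N m; "tool_pos": TCP position; "eef_rot": TCP orientation; "contact_force": force on the tool from outside, world axes, zero at the start; "moment": the same for the moment, N m; "opening": opening from 0.0 (shut) to 1.0 (fully open); "finger_force": force on a finger pad.
Only numpy, scipy, OpenCV 4.12 (cv2) and the standard library are available. Lean on these libraries where they do the work, as an engineer would, in place of code of your own. Each camera call takes 0.05 s, during which the arm holds its last target. There are 200 camera calls.

## Working session

There is one attempt and no reset: what is moved stays moved. The work goes in short steps, Python scripts to look and compute and a tool call to move; the robot and the scene stay as the last step left them, time stands still between calls to the robot, and variables do not carry over. Pictures are saved under pics/ and viewed, at most 10 in all, crops included, and the job is handed in when it is done.

Besides the shell and the picture viewer there is one more tool, called after "Call:" as name(argument=value, ...), one argument or row to a line, values as JSON. step_arm: Moves the arm, as the interface text tells. Its arguments: {"type":"object","properties":{"steps":{"type":"array","items":{"type":"array","items":{"type":"number"}}},"force":{"type":"number"}},"required":["steps"]}

```bash
mkdir -p pics; cat > h.py <<'E'
import numpy as np, cv2
from plant import r
def snap(n,f):
    s=r.snapshot(n); np.savez('pics/'+f+'.npz',**s); cv2.imwrite('pics/'+f+'.png',s['pixels'][:,:,::-1]); return s
def ray(s,u,v,z):
    T=np.array(s['cam_to_world']); d=T[:3,:3]@np.array([(u-s['cx'])/s['fx'],(v-s['cy'])/s['fy'],1]); o=T[:3,3]
    return o+d*(z-o[2])/d[2]
def proj(s,p):
    T=np.linalg.inv(np.array(s['cam_to_world'])); c=T[:3,:3]@np.array(p)+T[:3,3]
    return np.array([s['fx']*c[0]/c[2]+s['cx'],s['fy']*c[1]/c[2]+s['cy']])
E
python3 - <<'E'
from h import *
a=snap('scene','a1')['pixels']; b=snap('side','b1')['pixels']; snap('wrist','c1')
for n in 'abc':
    s=np.load(f'pics/{n}1.npz'); print(n,s['cam_to_world'].round(3).tolist(),s['fx'])
st=r.get_state(); print(st['clock'],st['eef_rot'],st['contact_force'])
E
```

```text
a [[-0.622, 0.643, -0.446, 1.219], [0.783, 0.521, -0.34, 0.458], [0.014, -0.561, -0.828, 1.327], [0.0, 0.0, 0.0, 1.0]] 516.9749301213911
b [[-0.842, -0.353, 0.409, 0.181], [-0.54, 0.541, -0.645, 0.547], [0.006, -0.764, -0.645, 0.698], [0.0, 0.0, 0.0, 1.0]] 387.07305248383113
c [[1.0, -0.001, -0.003, 0.624], [-0.002, -0.955, -0.297, 0.078], [-0.003, 0.297, -0.955, 0.385], [0.0, 0.0, 0.0, 1.0]] 332.3483347871921
0.15 [ 7.07087387e-01  7.07125839e-01 -5.16945296e-04 -4.54634039e-04] [-0.34861999  0.26343927  0.66722098]
```

View pics/a1.png

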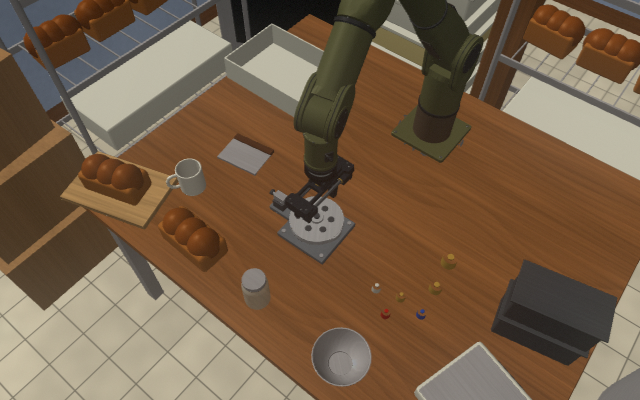

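View pics/c1.png

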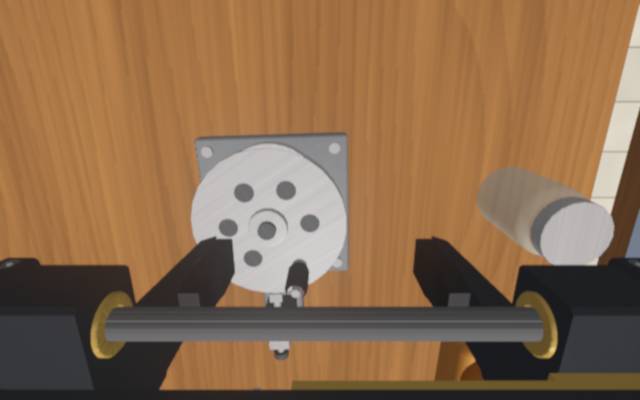

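```bash
python3 - <<'E'
from h import *
c=np.load('pics/c1.npz'); a=np.load('pics/a1.npz')
for n,u,v,z in [('hub',267,226,.084),('rimL',191,218,.068),('rimR',347,218,.068),('rimT',268,143,.068),('bUL',196,136,.018),('bUR',347,133,.018),('knobtop',297,270,.119),('feelerend',281,355,.06)]: print(n,ray(c,u,v,z).round(4))
for n,u,v,z in [('small',401,297,.02),('mid',435,288,.02),('big',449,261,.02),('white',376,288,.02),('red',385,313,.02),('blue',421,313,.02),('scr',245,154,.01)]: print(n,ray(a,u,v,z).round(4))
im=cv2.resize(c['pixels'][120:380,170:370][:,:,::-1],None,fx=3,fy=3)[:600]
im=cv2.resize(c['pixels'][125:375,180:380][:,:,::-1],(480,600),interpolation=cv2.INTER_CUBIC)
im2=cv2.resize(a['pixels'][240:330,360:470][:,:,::-1],(320,262),interpolation=cv2.INTER_CUBIC)
o=np.zeros((600,800,3),np.uint8); o[:,:480]=im; o[:262,480:]=im2
b=np.load('pics/b1.npz'); o[270:470,480:]=cv2.resize(b['pixels'][:,:,::-1],(320,200),interpolation=cv2.INTER_AREA); cv2.imwrite('pics/m1.png',o)
E
```

```text
hub [ 0.568  -0.0487  0.084 ]
rimL [ 0.4877 -0.0465  0.068 ]
rimR [ 0.6471 -0.0466  0.068 ]
rimT [0.5704 0.03   0.068 ]
bUL [0.4832 0.0303 0.018 ]
bUR [0.6488 0.0333 0.018 ]
knobtop [ 0.5994 -0.0768  0.119 ]
feelerend [ 0.5716 -0.2267  0.06  ]
small [0.5992 0.2688 0.02  ]
mid [0.5169 0.3277 0.02  ]
big [0.4181 0.3143 0.02  ]
white [0.6202 0.1995 0.02  ]
red [0.6657 0.2611 0.02  ]
blue [0.6046 0.3371 0.02  ]
scr [ 0.4884 -0.4229  0.01  ]
```

View pics/m1.png

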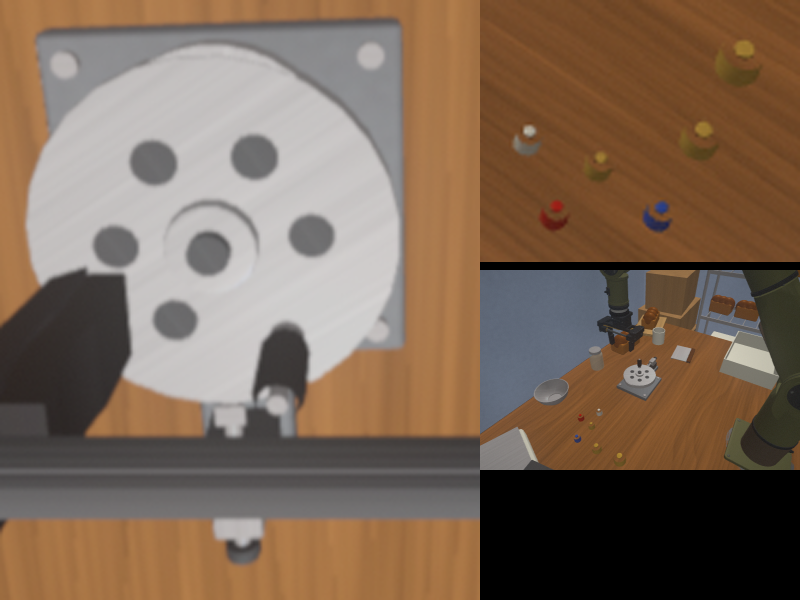

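The wrist view shows the wheel around (268,218) with the bulge near the top of its rim (~(274,143)). The knob top is at ~(296,292) and the feeler lies below it. In the scene view the smallest brass weight is at (401,297), between the white, red and blue look-alikes. I'll move to get a clear view of the whole wheel.

Call:
step_arm(
  steps=[
    [-3.5, -2, 0, 0, 0, 0, -1],
    [-3.5, -2, 0, 0, 0, 0, -1],
    [-3, -1.8, 0, 0, 0, 0, -1],
    [0, 0, 0, 0, 0, 0, -1],
  ],
  force=10,
)

```text
clock: 0.65
tool_pos: [0.5652, -0.1037, 0.2555]
eef_rot: [0.709, 0.705, -0.002, 0.0]
contact_force: [0.6, 0.7, 0.3]
opening: 1.0
finger_force: 0.0
```

```bash
python3 - <<'E'
from h import *
c=snap('wrist','c2'); print(r.get_state()['tool_pos'])
o=cv2.resize(c['pixels'][20:320,160:480][:,:,::-1],(640,600),interpolation=cv2.INTER_CUBIC); cv2.imwrite('pics/m2.png',o)
E
```

```text
[ 0.56645031 -0.10115489  0.2556326 ]
```

View pics/m2.png

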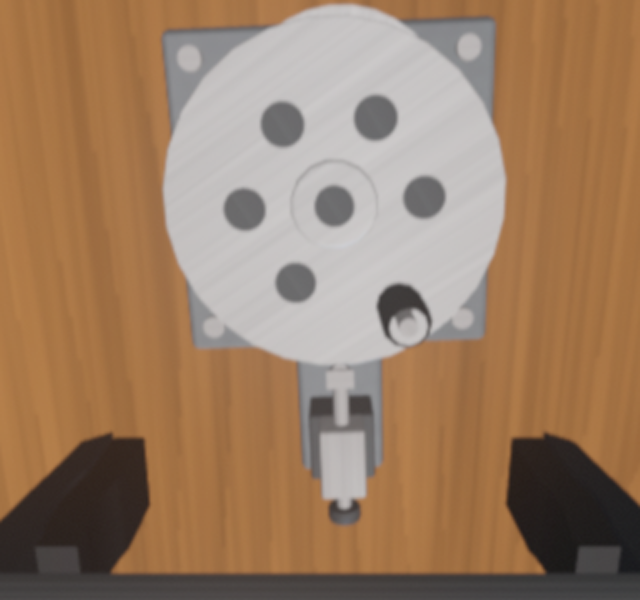

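The full wheel is now in view. The bulge is at the top, near crop (345,5), the knob top is at crop (408,327), and the feeler's rear end is at crop (344,512). Next I measure the rim profile.

```bash
python3 - <<'E'
from h import *
from scipy.optimize import least_squares
c=np.load('pics/c2.npz'); p=c['pixels']
hsv=cv2.cvtColor(p,cv2.COLOR_RGB2HSV)
m=((hsv[...,1]<40)&(hsv[...,2]>160)).astype(np.uint8)
m[195:]=np.where(np.arange(195,400)[:,None]<205,m[195:],0); m[:, :200]=0
n,l,s,ce=cv2.connectedComponentsWithStats(m); i=1+np.argmax(s[1:,4]); print(s[i],hsv[30,330],hsv[110,300],hsv[31,250])
ct=max(cv2.findContours((l==i).astype(np.uint8),0,cv2.CHAIN_APPROX_NONE)[0],key=len)[:,0]
P=np.array([ray(c,u,v,.068)[:2] for u,v in ct])
f=lambda x:np.hypot(P[:,0]-x[0],P[:,1]-x[1])-x[2]
q=least_squares(f,[.567,-.048,.08],loss='cauchy',f_scale=.0005).x; print(q)
th=np.degrees(np.arctan2(P[:,1]-q[1],P[:,0]-q[0])); R=f(q)*1e3
for a in range(-180,180,6):
    k=(th>=a)&(th<a+6)
    if k.any(): print(a+3,R[k].mean().round(1),end='; ')
print()
for nme,u,v,z in [('hub',160+334/2,20+205/2,.084),('knob',160+408/2,20+327/2,.119),('fend',160+344/2,20+514/2,.059),('guideF',160+341/2,20+432/2,.07),('guideB',160+344/2,20+498/2,.07)]:
    w=ray(c,u,v,z)[:2]; d=w-q[:2]; print(nme,w.round(4),np.hypot(*d).round(4),np.degrees(np.arctan2(d[1],d[0])).round(1))
E
```

```text
[  242    22   171   183 21365] [  0   3 198] [  0   4 200] [ 14 146 170]
[ 0.56714735 -0.0538009   0.07939865]
-177 -0.5; -171 -0.1; -165 -0.4; -159 -0.1; -153 -0.1; -147 0.5; -141 2.4; -135 6.6; -129 2.0; -123 0.5; -117 -0.2; -111 -0.2; -105 -0.0; -99 0.5; -93 0.8; -87 1.9; -81 0.9; -75 0.2; -69 -12.0; -63 -11.5; -57 -11.7; -51 -10.4; -45 -8.1; -39 5.2; -33 0.4; -27 0.1; -21 -0.1; -15 -0.4; -9 -0.5; -3 -0.3; 3 -0.7; 9 -0.1; 15 -0.4; 21 -0.1; 27 -0.3; 33 0.2; 39 0.0; 45 0.3; 51 0.0; 57 0.1; 63 0.6; 69 2.3; 75 3.4; 81 4.1; 87 4.1; 93 3.4; 99 2.3; 105 0.6; 111 0.0; 117 -0.1; 123 0.3; 129 -0.1; 135 0.1; 141 -0.1; 147 0.2; 153 -0.1; 159 -0.2; 165 -0.3; 171 -0.4; 177 -0.3; 
hub [ 0.5674 -0.0535] 0.0004 55.7
knob [ 0.5977 -0.1002] 0.0555 -56.6
fend [ 0.5724 -0.225 ] 0.1713 -88.2
guideF [ 0.5706 -0.1701] 0.1163 -88.3
guideB [ 0.5722 -0.2086] 0.1548 -88.1
```

Measurements: axis (0.567, -0.054), bulge centre at 84.0°, pointer at -88.2°, knob at -56.6° with a radius of 55.5 mm (given as 55 mm). The knob therefore has to end at about 131.2°, which is 172° clockwise. I'll go down onto the knob now.

Call:
step_arm(
  steps=[
    [0, 1.5, 1.0, 0, 0, 0, 0],
    [0, 1.6, 3.0, 0, 0, 0, 0],
    [0, 0, 4.0, 0, 0, 0, 0],
    [0, 0, 4.0, 0, 0, 0, 0],
    [0, 0, 3.0, 0, 0, 0, 0],
    [0, 0, 0, 0, 0, 0, 0],
    [0, 0, 0, 0, 0, 0, 0],
  ],
  force=10,
)

```text
clock: 1.58
tool_pos: [0.5995, -0.099, 0.1062]
eef_rot: [0.707, 0.708, 0.001, 0.001]
contact_force: [-0.1, 0.3, 0.3]
opening: 0.499
finger_force: 0.0
```

Call:
step_arm(
  steps=[
    [0, 0, 0, 0, 0, 0, 0.8],
    [0, 0, 0, 0, 0, 0, 0.8],
    [0, 0, 0, 0, 0, 0, 0.8],
    [0, 0, 0, 0, 0, 0, 0.8],
  ],
  force=10,
)

```text
clock: 2.08
tool_pos: [0.5984, -0.1, 0.1066]
eef_rot: [0.707, 0.707, 0.0, 0.0]
contact_force: [-1.0, -0.4, 5.7]
opening: 0.242
finger_force: 10.0
```

```bash
python3 - <<'E'
import numpy as np
C=np.array([.5672,-.0537]);R=.0552
a0=-57;A=[a0-6*i for i in range(1,25)]; A+= [A[-1]-3*i for i in range(1,10)]
p=np.array([.0+.598,-.100])*100;
for i,a in enumerate(A):
    t=(C+R*np.array([np.cos(np.radians(a)),np.sin(np.radians(a))]))*100
    d=np.round(t-p,2); p=p+d
    print(f'[{d[1]:.2f}, {d[0]:.2f}, 0,0,0,0,0.8],',end=' ' if (i+1)%8 else f' # {a}\n')
print(A[-1],p)
E
```

```text
[-0.29, -0.57, 0,0,0,0,0.8], [-0.23, -0.53, 0,0,0,0,0.8], [-0.18, -0.55, 0,0,0,0,0.8], [-0.12, -0.57, 0,0,0,0,0.8], [-0.06, -0.57, 0,0,0,0,0.8], [-0.00, -0.58, 0,0,0,0,0.8], [0.06, -0.57, 0,0,0,0,0.8], [0.12, -0.57, 0,0,0,0,0.8], # -105
[0.18, -0.55, 0,0,0,0,0.8], [0.23, -0.53, 0,0,0,0,0.8], [0.29, -0.50, 0,0,0,0,0.8], [0.34, -0.46, 0,0,0,0,0.8], [0.39, -0.43, 0,0,0,0,0.8], [0.43, -0.39, 0,0,0,0,0.8], [0.46, -0.34, 0,0,0,0,0.8], [0.50, -0.29, 0,0,0,0,0.8], # -153
[0.53, -0.23, 0,0,0,0,0.8], [0.55, -0.18, 0,0,0,0,0.8], [0.57, -0.12, 0,0,0,0,0.8], [0.57, -0.06, 0,0,0,0,0.8], [0.58, -0.00, 0,0,0,0,0.8], [0.57, 0.06, 0,0,0,0,0.8], [0.57, 0.12, 0,0,0,0,0.8], [0.55, 0.18, 0,0,0,0,0.8], # -201
[0.27, 0.11, 0,0,0,0,0.8], [0.26, 0.12, 0,0,0,0,0.8], [0.25, 0.14, 0,0,0,0,0.8], [0.25, 0.15, 0,0,0,0,0.8], [0.23, 0.16, 0,0,0,0,0.8], [0.23, 0.18, 0,0,0,0,0.8], [0.22, 0.19, 0,0,0,0,0.8], [0.21, 0.20, 0,0,0,0,0.8], # -225
[0.20, 0.21, 0,0,0,0,0.8], -228 [53.03 -1.27]
```

Call:
step_arm(
  steps=[
    [-0.29, -0.57, 0, 0, 0, 0, 0.8],
    [-0.23, -0.53, 0, 0, 0, 0, 0.8],
    [-0.18, -0.55, 0, 0, 0, 0, 0.8],
    [-0.12, -0.57, 0, 0, 0, 0, 0.8],
    [-0.06, -0.57, 0, 0, 0, 0, 0.8],
    [0.0, -0.58, 0, 0, 0, 0, 0.8],
    [0.06, -0.57, 0, 0, 0, 0, 0.8],
    [0.12, -0.57, 0, 0, 0, 0, 0.8],
  ],
  force=10,
)

```text
clock: 3.08
tool_pos: [0.5539, -0.1075, 0.1066]
eef_rot: [0.707, 0.707, 0.001, 0.001]
contact_force: [1.4, -0.6, 5.7]
opening: 0.243
finger_force: 10.0
```

Call:
step_arm(
  steps=[
    [0.18, -0.55, 0, 0, 0, 0, 0.8],
    [0.23, -0.53, 0, 0, 0, 0, 0.8],
    [0.29, -0.5, 0, 0, 0, 0, 0.8],
    [0.34, -0.46, 0, 0, 0, 0, 0.8],
    [0.39, -0.43, 0, 0, 0, 0, 0.8],
    [0.43, -0.39, 0, 0, 0, 0, 0.8],
    [0.46, -0.34, 0, 0, 0, 0, 0.8],
    [0.5, -0.29, 0, 0, 0, 0, 0.8],
  ],
)

```text
clock: 4.08
tool_pos: [0.519, -0.0797, 0.1065]
eef_rot: [0.707, 0.707, 0.001, 0.001]
contact_force: [2.0, -1.0, 7.3]
opening: 0.246
finger_force: 10.0
```

Call:
step_arm(
  steps=[
    [0.53, -0.23, 0, 0, 0, 0, 0.8],
    [0.55, -0.18, 0, 0, 0, 0, 0.8],
    [0.57, -0.12, 0, 0, 0, 0, 0.8],
    [0.57, -0.06, 0, 0, 0, 0, 0.8],
    [0.58, 0.0, 0, 0, 0, 0, 0.8],
    [0.57, 0.06, 0, 0, 0, 0, 0.8],
    [0.57, 0.12, 0, 0, 0, 0, 0.8],
    [0.55, 0.18, 0, 0, 0, 0, 0.8],
  ],
)

```text
clock: 5.08
tool_pos: [0.5161, -0.0353, 0.1065]
eef_rot: [0.708, 0.707, -0.0, 0.001]
contact_force: [0.6, -3.1, 7.3]
opening: 0.24
finger_force: 10.0
```

Call:
step_arm(
  steps=[
    [0.27, 0.11, 0, 0, 0, 0, 0.8],
    [0.26, 0.12, 0, 0, 0, 0, 0.8],
    [0.25, 0.14, 0, 0, 0, 0, 0.8],
    [0, 0, 0, 0, 0, 0, 0.8],
  ],
)

```text
clock: 5.58
tool_pos: [0.52, -0.0271, 0.1065]
eef_rot: [0.707, 0.707, 0.0, 0.001]
contact_force: [0.1, -1.4, 8.5]
opening: 0.241
finger_force: 10.0
```

Call:
step_arm(
  steps=[
    [0.25, 0.15, 0, 0, 0, 0, 0.8],
    [0, 0, 0, 0, 0, 0, 0.8],
  ],
)

```text
clock: 5.82
tool_pos: [0.5207, -0.0258, 0.1065]
eef_rot: [0.708, 0.706, -0.001, 0.001]
contact_force: [-0.6, -3.5, 9.1]
opening: 0.242
finger_force: 10.0
```

Call:
step_arm(
  steps=[
    [0.23, 0.16, 0, 0, 0, 0, 0.8],
    [0, 0, 0, 0, 0, 0, 0.8],
  ],
)

```text
clock: 6.08
tool_pos: [0.5216, -0.0244, 0.1065]
eef_rot: [0.708, 0.706, -0.002, 0.001]
contact_force: [-1.1, -5.7, 11.2]
opening: 0.242
finger_force: 10.0
```

Call:
step_arm(
  steps=[
    [0.23, 0.18, 0, 0, 0, 0, 0.8],
    [0, 0, 0, 0, 0, 0, 0.8],
  ],
)

```text
clock: 6.32
tool_pos: [0.5231, -0.0221, 0.1065]
eef_rot: [0.708, 0.706, -0.002, 0.001]
contact_force: [-1.3, -5.0, 10.1]
opening: 0.239
finger_force: 10.0
```

Call:
step_arm(
  steps=[
    [0.22, 0.19, 0, 0, 0, 0, 0.8],
    [0, 0, 0, 0, 0, 0, 0.8],
  ],
)

```text
clock: 6.58
tool_pos: [0.5249, -0.0197, 0.1065]
eef_rot: [0.708, 0.706, -0.002, 0.001]
contact_force: [-1.9, -4.3, 10.9]
opening: 0.244
finger_force: 10.0
```

Call:
step_arm(
  steps=[
    [0.21, 0.2, 0, 0, 0, 0, 0.8],
    [0, 0, 0, 0, 0, 0, 0.8],
  ],
)

```text
clock: 6.82
tool_pos: [0.527, -0.0174, 0.1065]
eef_rot: [0.708, 0.706, -0.002, 0.0]
contact_force: [-1.3, -2.3, 11.0]
opening: 0.239
finger_force: 10.0
```

Call:
step_arm(
  steps=[
    [0.2, 0.21, 0, 0, 0, 0, 0.8],
    [0, 0, 0, 0, 0, 0, 0.8],
  ],
)

```text
clock: 7.08
tool_pos: [0.5292, -0.015, 0.1065]
eef_rot: [0.708, 0.706, -0.002, 0.0]
contact_force: [-1.9, -2.9, 10.5]
opening: 0.242
finger_force: 10.0
```

Call:
step_arm(
  steps=[
    [0.11, 0.11, 0, 0, 0, 0, 0.8],
    [0, 0, 0, 0, 0, 0, 0.8],
  ],
)

```text
clock: 7.32
tool_pos: [0.5304, -0.0139, 0.1065]
eef_rot: [0.708, 0.706, -0.001, 0.0]
contact_force: [-1.2, -2.2, 10.5]
opening: 0.238
finger_force: 10.0
```

Call:
step_arm(
  steps=[
    [0.1, 0.11, 0, 0, 0, 0, 0.8],
    [0, 0, 0, 0, 0, 0, 0.8],
    [0, 0, 0, 0, 0, 0, 0.8],
  ],
)

```text
clock: 7.7
tool_pos: [0.5316, -0.0128, 0.1065]
eef_rot: [0.708, 0.706, -0.001, 0.001]
contact_force: [-1.7, -2.8, 10.5]
opening: 0.243
finger_force: 10.0
```

```bash
python3 - <<'E'
from h import *
a=snap('wrist','c3'); b=snap('scene','a3'); 
o=np.zeros((400,800,3),np.uint8)
o[:,:400]=cv2.resize(a['pixels'][:,:,::-1],(400,250))[0:1]*0
o[:250,:400]=cv2.resize(a['pixels'][:,:,::-1],(400,250),interpolation=cv2.INTER_AREA)
o[:,400:]=cv2.resize(b['pixels'][170:270,265:365][:,:,::-1],(400,400),interpolation=cv2.INTER_CUBIC)
cv2.imwrite('pics/m3.png',o)
E
```

```text
(no output)
```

View pics/m3.png

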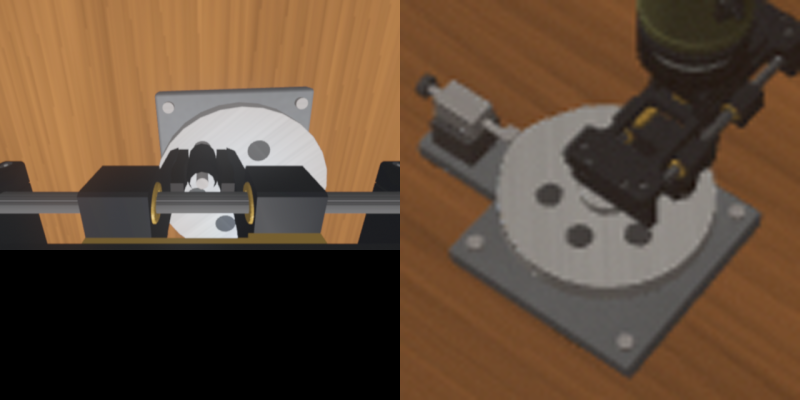

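```bash
cat > holes.py <<'E'
from h import *
C=np.array([.5672,-.0537])
def holes(f):
    c=np.load(f'pics/{f}.npz'); g=c['pixels'].max(2)
    m=((g>60)&(g<135)&(np.ptp(c['pixels'].astype(int),axis=2)<15)).astype(np.uint8)
    n,l,s,ce=cv2.connectedComponentsWithStats(m)
    for i in range(1,n):
        w=ray(c,*ce[i],.068)[:2]-C; R=np.hypot(*w)
        if s[i,4]>60 and .03<R<.065: print(f,ce[i].round(1),s[i].tolist(),'r',R.round(4),'ang',np.degrees(np.arctan2(w[1],w[0])).round(1))
if __name__=='__main__':
    import sys
    for f in sys.argv[1:]: holes(f)
E
python3 holes.py c2 c3; python3 - <<'E'
from h import *
c=np.load('pics/c3.npz'); w=ray(c,325,291,.119)[:2]-[.5672,-.0537]; print(w,np.hypot(*w),np.degrees(np.arctan2(w[1],w[0])))
E
```

```text
c2 [347.4  78.4] [338, 68, 20, 22, 353] r 0.0421 ang 63.4
c2 [300.8  81.7] [291, 71, 21, 22, 354] r 0.0421 ang 123.6
c2 [371.7 118.2] [362, 109, 20, 20, 317] r 0.042 ang 3.3
c2 [281.8 124.2] [272, 115, 20, 20, 315] r 0.0422 ang -176.5
c2 [307.3 160.9] [298, 152, 19, 19, 280] r 0.0422 ang -116.7
c2 [359.8 172.7] [349, 162, 27, 30, 390] r 0.0592 ang -57.1
c3 [369.1 250.8] [254, 227, 266, 78, 883] r 0.0346 ang 108.3
c3 [413.7 240.6] [397, 226, 34, 31, 837] r 0.0413 ang 70.8
c3 [323.3 318.9] [250, 274, 148, 83, 5946] r 0.0387 ang -161.4
c3 [351.7 357.1] [346, 346, 14, 23, 184] r 0.045 ang -114.9
[-0.03562723  0.04097337] 0.05429656302303252 131.00766372397487
```

The hole pattern puts the knob at about 130.8°, against a target of 131.2°. I'll let go, lift and look again.

Call:
step_arm(
  steps=[
    [0, 0, 0, 0, 0, 0, 0.2],
    [0, 0, 0, 0, 0, 0, 0.1],
    [0, 0, 0, 0, 0, 0, 0.0],
    [0, 0, -1, 0, 0, 0, 0.0],
    [0, 0, -3, 0, 0, 0, 0.0],
    [-2, 0.5, -4, 0, 0, 0, 0.0],
    [-4, 1.5, -4, 0, 0, 0, -0.3],
    [-3, 1.5, -3.0, 0, 0, 0, -0.6],
  ],
)

```text
clock: 8.8
tool_pos: [0.5679, -0.1024, 0.2583]
eef_rot: [0.707, 0.707, 0.0, 0.001]
contact_force: [0.9, -0.8, -0.4]
opening: 0.704
finger_force: 0.0
```

Call:
step_arm(
  steps=[
    [0, 0, 0, 0, 0, 0, -1],
    [0, 0, 0, 0, 0, 0, -1],
    [0, 0, 0, 0, 0, 0, -1],
  ],
)

```text
clock: 9.18
tool_pos: [0.5665, -0.099, 0.2548]
eef_rot: [0.706, 0.708, -0.001, -0.001]
contact_force: [0.0, -0.3, -0.1]
opening: 0.998
finger_force: 0.0
```

```bash
python3 - <<'E'
from h import *
c=snap('wrist','c4'); 
for p in [(.5672,-.0537,.068),(.5716,-.225,.059)]: print(proj(c,p))
o=np.zeros((600,800,3),np.uint8)
o[:,:640]=cv2.resize(c['pixels'][20:320,160:480][:,:,::-1],(640,600),interpolation=cv2.INTER_CUBIC); cv2.imwrite('pics/m4.png',o)
E
python3 holes.py c4
```

```text
[325.80778101 126.99849496]
[329.31377485 281.77128872]
c4 [284.   79.9] [266, 65, 31, 29, 335] r 0.0564 ang 132.1
c4 [340.8  82.8] [331, 72, 21, 22, 356] r 0.0416 ang 71.2
c4 [369.8 118.6] [360, 109, 21, 20, 322] r 0.0417 ang 10.7
c4 [281.8 136.2] [272, 127, 20, 20, 310] r 0.0425 ang -168.3
c4 [354.1 160.8] [345, 152, 19, 19, 289] r 0.0423 ang -49.6
c4 [311.4 169. ] [302, 160, 20, 19, 279] r 0.0427 ang -109.0
```

View pics/m4.png

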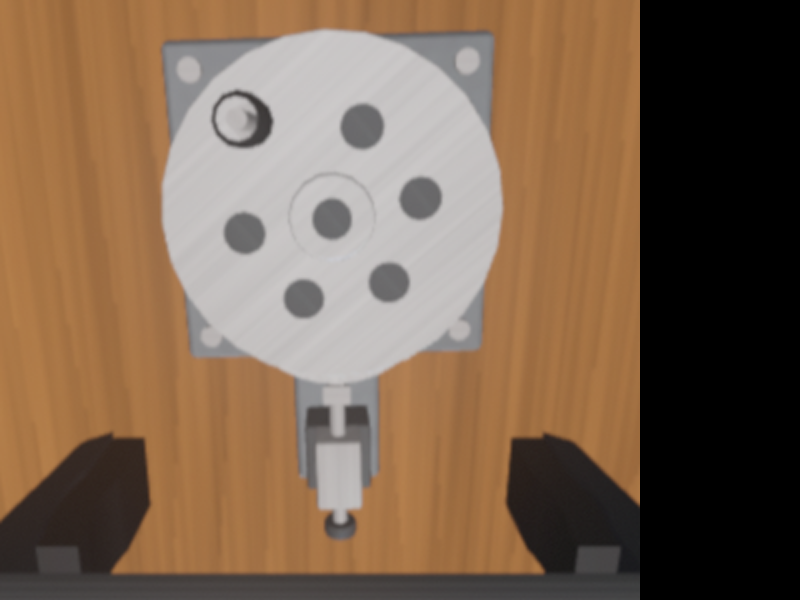

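The wheel turned and held. The hole pattern puts the knob at 131.0° and the bulge at -88.4°, against the pointer at -88.2°. Now to the small weight.

Call:
step_arm(
  steps=[
    [4, 0.5, 0, 0, 0, 0, -1],
    [5, 0.5, 0, 0, 0, 0, -0.5],
    [5, 0.5, 0, 0, 0, 0, -0.2],
    [5, 0.5, 0, 0, 0, 0, -0.2],
    [5, 0.5, 0, 0, 0, 0, -0.2],
    [5, 0.5, 0, 0, 0, 0, -0.2],
    [5, 0.2, 0, 0, 0, 0, -0.2],
    [1, 0, 0, 0, 0, 0, -0.2],
  ],
)

```text
clock: 10.22
tool_pos: [0.5973, 0.2557, 0.2548]
eef_rot: [0.704, 0.71, 0.0, -0.002]
contact_force: [0.1, 0.0, -0.6]
opening: 0.597
finger_force: 0.0
```

Call:
step_arm(
  steps=[
    [0, 0, 4, 0, 0, 0, -0.2],
    [0, 0, 2, 0, 0, 0, -0.2],
    [0, 0, 0, 0, 0, 0, -0.2],
    [0, 0, 0, 0, 0, 0, -0.2],
  ],
)

```text
clock: 10.72
tool_pos: [0.5999, 0.2492, 0.1964]
eef_rot: [0.707, 0.707, 0.0, 0.0]
contact_force: [0.2, -0.3, 1.0]
opening: 0.601
finger_force: 0.0
```

```bash
python3 - <<'E'
from h import *
c=snap('wrist','c5'); p=c['pixels']; print(r.get_state()['tool_pos'])
hsv=cv2.cvtColor(p,cv2.COLOR_RGB2HSV)
m=((hsv[...,0]>17)&(hsv[...,0]<30)&(hsv[...,1]>110)).astype(np.uint8); m=cv2.morphologyEx(m,cv2.MORPH_OPEN,np.ones((3,3)))
n,l,s,ce=cv2.connectedComponentsWithStats(m)
for i in range(1,n):
    if s[i,4]>40: print(s[i],ce[i].round(1),ray(c,*ce[i],.024).round(4))
cv2.imwrite('pics/m5.png',p[:,:,::-1])
E
```

```text
[0.60015074 0.24941829 0.19682944]
[232  73  15  36 227] [240.   91.6] [0.5268 0.3263 0.024 ]
[113  81  36  50 914] [134.2 104.5] [0.433  0.3157 0.024 ]
[208  80  20  20 323] [217.1  89.4] [0.5071 0.3281 0.024 ]
[ 88  95  26  24 496] [100.7 106.6] [0.4032 0.3139 0.024 ]
[311 154  13  13 136] [317.3 159.9] [0.5935 0.2659 0.024 ]
[170 292  29  67 967] [181.  325.4] [0.4441 0.0838 0.024 ]
[449 292  29  67 938] [466.  324.9] [0.7534 0.0839 0.024 ]
[ 207  373  392   17 4284] [431.6 383.4] [0.7237 0.0031 0.024 ]
```

View pics/m5.png

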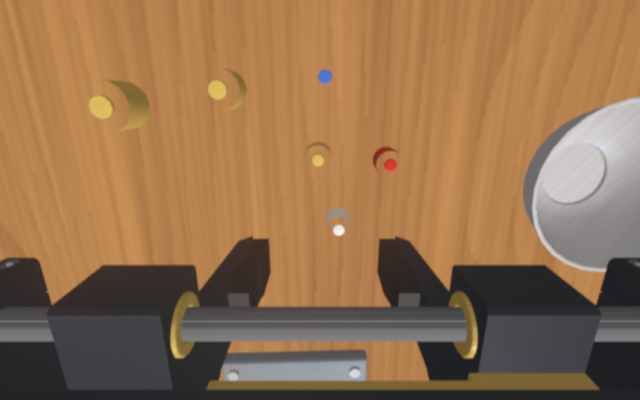

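The small brass weight's bead is at (317,160), with red at (390,165), white at (338,230) and blue at (325,76). That puts the small weight at about (0.594, 0.267). Descending onto it now.

Call:
step_arm(
  steps=[
    [0.8, -0.3, 0, 0, 0, 0, 0],
    [0.95, -0.3, 2, 0, 0, 0, 0],
    [0, 0, 4, 0, 0, 0, 0],
    [0, 0, 4, 0, 0, 0, 0],
    [0, 0, 3, 0, 0, 0, 0],
    [0, 0, 2.5, 0, 0, 0, 0],
    [0, 0, 1.5, 0, 0, 0, 0],
    [0, 0, 0.5, 0, 0, 0, 0],
  ],
  force=12,
)

```text
clock: 11.78
tool_pos: [0.5934, 0.2674, 0.0205]
eef_rot: [0.707, 0.707, 0.0, -0.0]
contact_force: [0.7, 0.4, 0.4]
opening: 0.499
finger_force: 0.0
```

Call:
step_arm(
  steps=[
    [0, 0, 0, 0, 0, 0, 0.9],
    [0, 0, 0, 0, 0, 0, 0.9],
    [0, 0, 0, 0, 0, 0, 0.9],
    [0, 0, 0, 0, 0, 0, 0.9],
  ],
)

```text
clock: 12.28
tool_pos: [0.5943, 0.2673, 0.0217]
eef_rot: [0.707, 0.707, 0.001, 0.0]
contact_force: [0.0, 1.0, 5.5]
opening: 0.291
finger_force: 12.0
```

Call:
step_arm(
  steps=[
    [0, 0, -1, 0, 0, 0, 0.9],
    [0, 0, -3, 0, 0, 0, 0.9],
    [0, 0, -4, 0, 0, 0, 0.9],
    [0, 0, -3, 0, 0, 0, 0.9],
    [0, 0, 0, 0, 0, 0, 0.9],
    [0, 0, 0, 0, 0, 0, 0.9],
  ],
)

```text
clock: 13.02
tool_pos: [0.5927, 0.2664, 0.1299]
eef_rot: [0.707, 0.707, -0.001, -0.0]
contact_force: [-0.3, 0.1, -1.4]
opening: 0.288
finger_force: 12.0
```

```bash
python3 - <<'E'
from h import *
c=snap('wrist','c6'); a=snap('scene','a6'); print(r.get_state()['tool_pos'])
o=np.zeros((400,800,3),np.uint8)
o[:,:400]=cv2.resize(c['pixels'][200:400,220:420][:,:,::-1],(400,400))
o[:,400:]=cv2.resize(a['pixels'][220:340,340:460][:,:,::-1],(400,400),interpolation=cv2.INTER_CUBIC); cv2.imwrite('pics/m6.png',o)
E
```

```text
[0.59247341 0.2663657  0.1291728 ]
```

View pics/m6.png

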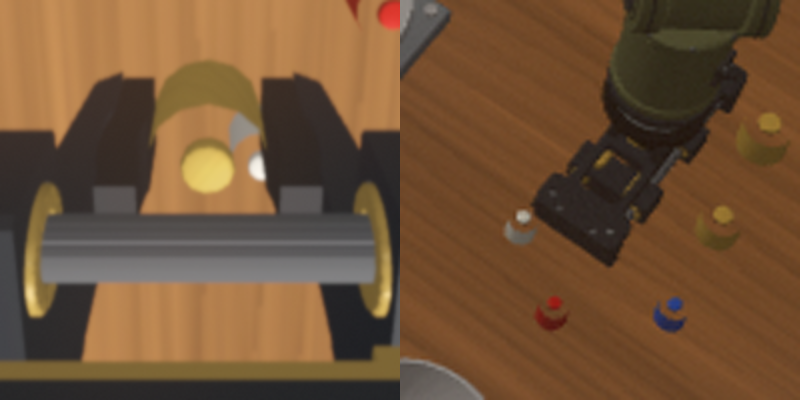

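The brass weight is between the pads, bead at crop (208,168), and the white, red and blue pieces are undisturbed. Raise it and carry it over to the wheel.

Call:
step_arm(
  steps=[
    [-1, 0, -2.5, 0, 0, 0, 0.9],
    [-3, -0.3, -2, 0, 0, 0, 0.9],
    [-4, -0.3, 0, 0, 0, 0, 0.9],
    [-5, -0.3, 0, 0, 0, 0, 0.9],
    [-5, -0.3, 0, 0, 0, 0, 0.9],
    [-5, -0.3, 0, 0, 0, 0, 0.9],
    [-5, -0.3, 0, 0, 0, 0, 0.9],
    [-5, -0.3, 0, 0, 0, 0, 0.9],
  ],
)

```text
clock: 14.12
tool_pos: [0.5717, -0.0646, 0.1745]
eef_rot: [0.707, 0.707, -0.001, -0.001]
contact_force: [0.8, -0.6, -0.3]
opening: 0.289
finger_force: 12.0
```

Call:
step_arm(
  steps=[
    [-3, -0.2, 0, 0, 0, 0, 0.9],
    [-1.7, 0, 0, 0, 0, 0, 0.9],
    [-0.5, 0, 0, 0, 0, 0, 0.9],
    [0, 0, 0, 0, 0, 0, 0.9],
    [0, 0, 0, 0, 0, 0, 0.9],
  ],
)

```text
clock: 14.75
tool_pos: [0.5708, -0.1131, 0.1757]
eef_rot: [0.706, 0.708, 0.0, -0.0]
contact_force: [0.3, -0.3, -0.3]
opening: 0.288
finger_force: 12.0
```

```bash
python3 - <<'E'
from h import *
c=np.load('pics/c6.npz'); print('bead off', ray(c,324,284,.137)[:2]-[.5925,.2664])
c=snap('wrist','c7'); s=r.get_state(); print(s['tool_pos'],s['eef_rot'].round(3),s['contact_force'].round(2))
E
python3 holes.py c7
```

```text
bead off [-0.00023197 -0.00010956]
[ 0.57078142 -0.11334605  0.17575694] [ 0.706  0.708  0.    -0.   ] [-0.35  0.79 -1.05]
c7 [259.1  53.1] [231, 25, 47, 46, 763] r 0.058 ang 133.4
c7 [339.7  57.4] [326, 43, 29, 30, 691] r 0.0417 ang 71.2
c7 [379.1 106.7] [366, 93, 27, 28, 612] r 0.0419 ang 10.8
c7 [260.8 130.5] [248, 117, 27, 28, 574] r 0.0424 ang -168.4
c7 [357.6 163.5] [345, 151, 26, 26, 526] r 0.0424 ang -49.4
c7 [300.9 174.3] [288, 162, 26, 25, 503] r 0.0426 ang -108.9
```

The weight is centred in the tool and the wheel has not turned. Lowering it.

Call:
step_arm(
  steps=[
    [-0.1, -0.1, 2, 0, 0, 0, 0.9],
    [-0.1, 0, 2.5, 0, 0, 0, 0.9],
    [0, 0, 2, 0, 0, 0, 0.9],
    [0, 0, 1.0, 0, 0, 0, 0.9],
    [0, 0, 0.5, 0, 0, 0, 0.9],
    [0, 0, 0.2, 0, 0, 0, 0.9],
    [0, 0, 0, 0, 0, 0, 0.9],
    [0, 0, 0, 0, 0, 0, 0.9],
  ],
)

```text
clock: 15.8
tool_pos: [0.5698, -0.1172, 0.0942]
eef_rot: [0.707, 0.707, 0.0, 0.0]
contact_force: [-0.8, -0.2, -1.3]
opening: 0.291
finger_force: 12.0
```

Call:
step_arm(
  steps=[
    [0, 0, 0.05, 0, 0, 0, 0.9],
    [0, 0, 0.05, 0, 0, 0, 0.9],
    [0, 0, 0, 0, 0, 0, 0.9],
  ],
)

```text
clock: 16.18
tool_pos: [0.5695, -0.1171, 0.0927]
eef_rot: [0.707, 0.707, 0.0, -0.0]
contact_force: [0.1, -0.6, -0.1]
opening: 0.292
finger_force: 12.0
```

Call:
step_arm(
  steps=[
    [0, 0, 0.1, 0, 0, 0, 0.9],
    [0, 0, 0.05, 0, 0, 0, 0.9],
    [0, 0, 0, 0, 0, 0, 0.9],
  ],
)

```text
clock: 16.55
tool_pos: [0.5695, -0.1171, 0.0912]
eef_rot: [0.707, 0.707, 0.0, -0.0]
contact_force: [0.4, 0.1, -1.5]
opening: 0.29
finger_force: 12.0
```

Call:
step_arm(
  steps=[
    [0, 0, 0.08, 0, 0, 0, 0.9],
    [0, 0, 0, 0, 0, 0, 0.9],
  ],
)

```text
clock: 16.8
tool_pos: [0.5695, -0.1171, 0.0904]
eef_rot: [0.707, 0.707, -0.0, -0.0]
contact_force: [-0.8, 0.1, -1.4]
opening: 0.292
finger_force: 12.0
```

Call:
step_arm(
  steps=[
    [0, 0, 0.08, 0, 0, 0, 0.9],
    [0, 0, 0, 0, 0, 0, 0.9],
  ],
)

```text
clock: 17.05
tool_pos: [0.5696, -0.1171, 0.0898]
eef_rot: [0.707, 0.707, 0.0, 0.0]
contact_force: [-0.5, 0.2, 1.0]
opening: 0.285
finger_force: 12.0
```

Call:
step_arm(
  steps=[
    [0, 0, 0.04, 0, 0, 0, 0.9],
    [0, 0, 0, 0, 0, 0, 0.9],
  ],
)

```text
clock: 17.3
tool_pos: [0.5696, -0.1171, 0.0897]
eef_rot: [0.707, 0.707, 0.0, 0.0]
contact_force: [-1.2, 1.5, 5.1]
opening: 0.291
finger_force: 12.0
```

Contact is clear at about 5 N. I'll release gradually, then lift straight up.

Call:
step_arm(
  steps=[
    [0, 0, 0, 0, 0, 0, 0.35],
    [0, 0, 0, 0, 0, 0, 0.2],
    [0, 0, 0, 0, 0, 0, 0.1],
    [0, 0, 0, 0, 0, 0, 0.1],
    [0, 0, -1, 0, 0, 0, 0.1],
    [0, 0, -3, 0, 0, 0, 0.1],
    [0, 0, -4, 0, 0, 0, 0.1],
    [0, 0, -4, 0, 0, 0, 0.1],
  ],
  force=5,
)

```text
clock: 18.3
tool_pos: [0.5694, -0.1171, 0.211]
eef_rot: [0.707, 0.707, 0.0, 0.0]
contact_force: [-0.4, -0.8, -0.5]
opening: 0.452
finger_force: 0.0
```

Call:
step_arm(
  steps=[
    [1.5, 0, -4, 0, 0, 0, 0],
    [0, 0, 0, 0, 0, 0, -0.5],
    [0, 0, 0, 0, 0, 0, -1],
    [0, 0, 0, 0, 0, 0, -1],
  ],
)

```text
clock: 18.8
tool_pos: [0.5686, -0.1026, 0.2481]
eef_rot: [0.707, 0.707, -0.001, -0.001]
contact_force: [0.0, -1.2, 0.3]
opening: 0.819
finger_force: 0.0
```

```bash
python3 - <<'E'
from h import *
c=snap('wrist','c8'); p=c['pixels']; s=r.get_state(); print(s['tool_pos'],s['contact_force'].round(2))
hsv=cv2.cvtColor(p,cv2.COLOR_RGB2HSV)
m=((hsv[...,0]>17)&(hsv[...,0]<30)&(hsv[...,1]>110)).astype(np.uint8); m[300:]=0
n,l,st,ce=cv2.connectedComponentsWithStats(m); tip=np.array([.5672,-.0537])+.0805*np.array([np.cos(np.radians(-88.2)),np.sin(np.radians(-88.2))])
for i in range(1,n):
    if st[i,4]>40: w=ray(c,*ce[i],.097); print(st[i],w.round(4),np.hypot(*(w[:2]-tip)).round(4))
cv2.imwrite('pics/m8.png',cv2.resize(p[20:320,160:480][:,:,::-1],(640,600)))
E
python3 holes.py c8
```

```text
[ 0.56871381 -0.10254272  0.2480317 ] [-0.19  0.11 -0.91]
[320 194  11  10  90] [ 0.5687 -0.1167  0.097 ] 0.0175
[139 291  24   9 151] [ 0.3975 -0.2168  0.097 ] 0.1911
[485 291  24   9 157] [ 0.7359 -0.2165  0.097 ] 0.1854
c8 [280.  75.] [261, 59, 32, 30, 362] r 0.0566 ang 132.2
c8 [338.4  77.8] [328, 67, 22, 23, 374] r 0.0417 ang 71.4
c8 [368.6 114.8] [359, 105, 20, 21, 336] r 0.0418 ang 10.5
c8 [278.3 133. ] [269, 123, 20, 21, 323] r 0.0425 ang -168.3
c8 [352.6 158.1] [343, 149, 20, 19, 303] r 0.0423 ang -49.5
c8 [308.9 166.7] [300, 158, 19, 19, 292] r 0.0427 ang -109.0
```

View pics/m8.png

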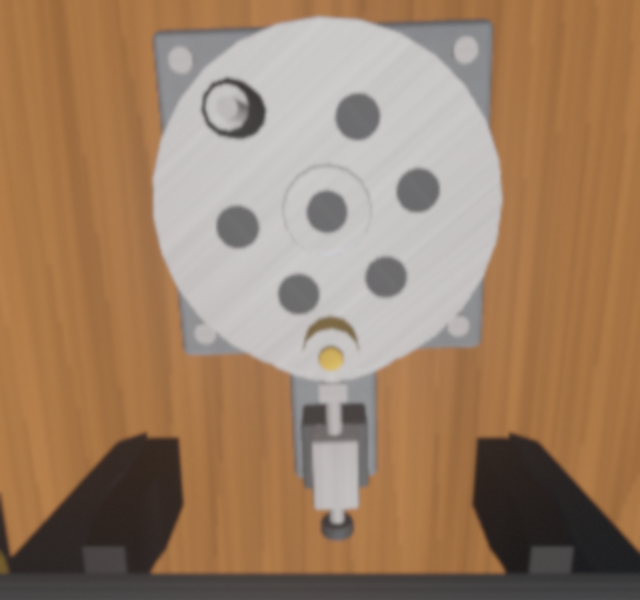

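The weight stands upright on the rim beside the feeler, bead at crop (331,358), about 17.5 mm from the tip. The hole angles have not changed, so the wheel is still on its high spot. Handing in.

```bash
python3 -c "
from plant import r
print(r.finish_job())"
```

```text
the job is handed in; nothing more can be done
None
```

I handed the job in at about 19 s of the 72 s allowed. By the last pictures, the wheel's high spot is within about 0.2° of the feeler line, and the smallest weight stands upright on the rim about 17.5 mm from the feeler's tip (limit 32 mm). I gave the other weights and the scraper a wide berth. The hand-in returned no verdict.

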